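# Chop-mark a print and hold the flap balanced open

## Task

Give the print on the board its embossed studio mark: pull the red grip of the little blue press all the way down and ease it back up slowly, without letting the sprung lever fly back. Then gently raise the clear hinged flap that holds the print down, by its black bar, until it stands upright at its balance point, where it falls neither shut nor over backwards, and finish while still holding it there by the bar so that the print can be taken out. Leave the pencil, the tape and the scissors lying where they are.

Things in the scene. Friction and masses are not known exactly. Their poses are not given: they have to be found in the camera images.
- chop_board: Plywood board, 230 (x) x 300 (y) x 24 mm, fixed on the table; origin under its centre, at table height; x points away from the robot, y left, z up (board coordinates). On it: the print, the clear flap, and rear right a blue press (casting x -14 to 108, y -115 to -61, up to z 180 mm; ram up to 215). Only lever, ram and flap move.
- lever (a joint): Press lever angle, rad: 0 = at rest, arm pointing to the robot and 40 degrees up; 0.8 = down at its stop, 6 degrees below level. Ram follows. A spring returns it to 0: about 4 N at the grip near the top, 12 N at the bottom, plus damping 0.3 N m s/rad. Let go at the bottom it flies up at over 4 rad/s; within 0.1 rad of the top it may be let go.
- lever_pivot (a point): Fixed point on the lever's pivot axis (parallel to board y), level in y with the middle of the red grip; board coordinates (40, -166, 152) mm. The grip's centre moves round it on a circle of 150 mm radius in the board's x-z plane.
- lever_grip (a point): Centre of the round red grip bar of the lever, 18 mm diameter, 66 mm long, along board y, to the right of the steel arm (which meets it 37 mm left of its centre). It is 248 mm above the table at rest, 137 mm when down. Fingers from above, closing along board x, can pinch it; it rolls between the pads as the lever turns.
- flap_angle (a joint): Flap angle, rad: 0 = shut on the print, grows as its front edge rises; 1.57 = upright, its balance point (centre of gravity above the hinge, within 0.02 rad); stop at 2.0, leaning back. The hinge is free: below the balance point the flap falls shut, beyond it falls over backwards. About 0.36 kg, 3 N or less at the bar.
- flap: The clear flap (pane in an aluminium frame 172 x 150 x 6 mm) with its bar. Origin in the middle of its hinge axis (parallel to board y), board coordinates (75, 20, 33.5) mm; the origin stays there as the flap turns. Shut, its axes are the board's; the bar lies 230 mm from the origin along its -x.
- flap_bar (a point): Centre of the flap's round black bar handle, 16 mm diameter, 104 mm long, along y, on two arms at y +-47 mm. It moves on a circle of 230 mm round the hinge in the board's x-z plane. Shut, it is 33.5 mm above the table, 40 mm in front of the board, 50 mm in front of the frame; balanced it is straight above the hinge. It rolls between the pads as the flap turns.
- pencil: Green pencil lying on the table left of the board, 112 x 7 mm; to be left alone. Origin at its middle, underneath.
- masking_tape: Roll of beige masking tape, 100 mm across, 25 mm high, lying right of the board; to be left alone. Origin at its centre, underneath.
- scissors: Scissors with blue handles, 87 x 199 x 9 mm, lying at the right; to be left alone. Origin near the middle, underneath.

How it is judged:
By the outcome, as a careful person would: the job done as asked, in the order asked, and still so for the second after the job is handed in, while the arm keeps its last pose, push and grip.
It also fails if it takes over 58 s, if anything falls off the work surface, if the arm or the gripper's body presses on something with over 40 N, if the wrist force passes 120 N, or if a joint passes its speed limit or range.

## Robot

A 6-joint arm with a two-finger parallel gripper is mounted at the origin on a cart in front of the work surface, level with it; the furniture and walls round the work are solid. World frame = base frame: x ahead of the robot, y to its left, z up, the work surface at z = 0. Lengths are in mm, angles in rad, forces in N, time in s.
With the tool pointing down it reaches from about 275 to 750 mm from the base axis. Payload 10.2 kg.
Tool frame: the origin (TCP) lies at the centre of the arm's flange, where the gripper is bolted on; the fingertips stand 173 mm ahead of it and the grasp point (between the pads) lies 155 mm ahead of it; z points along the fingers, y is the line along which they close (so a half turn about z gives the same grasp; the last joint's range is limited). The gripper opens to 85 mm and grips with 20 to 120 N. Pads are 22 mm wide; open, the fingers measure 114 mm over their backs; the gripper's body (76 mm by 85 mm) begins 54 mm behind the grasp point. The pads swing forward as they close: fully open they stand 13 mm farther back than shut.
Start: joints at [0.905, 0.313, 1.498, -0, 1.331, -0.223], TCP at [224.961, 474.368, 404.694] pointing down, gripper open.
Joint ranges: [-2.94, 2.94], [-0.97, 2.17], [0.19, 2.56], [-1.23, 4.37], [0.02, 3.11], [-2.88, 2.88]. Speed limits (rad/s): [2.39, 2.39, 3.01, 3.14, 3.14, 3.14].

## Interface

Orientations are given as a unit quaternion [w, x, y, z].
In Python, from rig import status, capture, camera_info, ticket gives the robot as it stands.
- The arm moves only by the shell command python3 -m crank 'ROWS' [FORCE]. ROWS is JSON, a list of rows, each a list of 7 numbers: the shift along the tool's x, y, z as a fraction of full scale, then the turn, a rotation vector about the tool's x, y, z as a fraction of full scale, then the closure, from 0 (fully open) to 1 (shut). A call has 1 to 12 rows; each row is the pose to reach, as a shift and turn from the pose commanded when the call began, along the tool's axes at that moment; what a row does not reach only later rows make up. Full scale, the value 1, is 0.1 m for a shift and 45 degrees for a turn. A row lasts 1/10 s, in which the tool goes at most 50 mm and 8.59 degrees, less where a joint would pass 70% of its speed; a pose out of reach is approached as far as the arm can. A call with a number of a shift or a turn outside -1 to 1 is refused whole. A call with a gripper value outside its range is refused whole. The fingers move at their own pace and stop on an object; FORCE is the grip in N (left out, the last holds). Time passes only in rows, so rows that repeat a pose let the fingers close. It gives the time, the measured TCP pose, the force, the opening and the grip force at its end, in the units of the state.
- status.sense(): the state, without advancing time (a new reading comes with each control period).
- capture(name): name is "scene" or "side" or "wrist"; returns (picture, depth): 480x640x3 uint8, red, green, blue; 480x640 float32, mm along the optical axis (not along the pixel's ray), 0 where there is no reading.
- camera_info(name): a dict with "K" (3x3 intrinsics, pixels), "camera_from_world" (4x4, takes a point from world to camera coordinates). Camera axes: x right, y up, looking along -z (the intrinsics and any distortion apply to the point x, -y, -z); pixel columns grow to the right and rows downward; lengths in mm; the calibration is good to about 2 mm. The wrist camera is an equidistant fisheye: a pixel r from the principal point sees the ray r / f radians off the axis. A picture is of the moment at which its call begins: read the wrist's pose just before it. camera_info takes no time and is no camera call; for the wrist camera it gives the pose at the moment of the call.
- ticket.finish_job(): hands the job in; it is judged then, once.
The state is a dict: "time_s": time; "joints": joint angles; "dq": joint speeds; "tau": joint torques, N m; "eef_pos": TCP position; "ee_rot": TCP orientation; "force": force on the tool from outside, world axes, zero at the start; "wrist_torque": the same for the moment, N m; "grip_width": opening from 0.0 (shut) to 1.0 (fully open); "grip_force": force on a finger pad.
Only numpy, scipy, OpenCV 4.12 (cv2) and the standard library are available. Lean on these libraries where they do the work, as an engineer would, in place of code of your own. Each camera call takes 0.05 s, during which the arm holds its last target. There are 200 camera calls.

## Working session

There is one attempt and no reset: what is moved stays moved. The work goes in short steps, Python scripts to look and compute and a shell command to move; the robot and the scene stay as the last step left them, time stands still between calls to the robot, and variables do not carry over. Pictures are saved under pics/ and viewed, at most 10 in all, crops included, and the job is handed in when it is done.

```bash
ls; mkdir -p pics; python3 - <<'E'
from rig import status,capture,camera_info
import cv2,numpy as np
print(status.sense())
a=[]
for n in("scene","side"):
    p,d=capture(n); np.savez(""+n,p=p,d=d); cv2.imwrite(f"pics/{n}0.png",p[:,:,::-1]); i=camera_info(n); print(n,{k:np.round(v,3).tolist() if not isinstance(v,str) else v for k,v in i.items()})
E
```

```text
pics
{'time_s': 0.0, 'joints': array([ 9.04614081e-01,  3.13477636e-01,  1.49844500e+00,  4.09664249e-07,
        1.33100712e+00, -2.23430781e-01]), 'dq': array([-8.10006759e-04,  1.54642414e-03, -2.96289571e-05,  4.33443285e-04,
       -5.66124239e-05,  6.21751824e-04]), 'tau': array([ 2.55791947e-04, -4.12271690e+01, -2.59736019e+01, -1.06617611e-04,
        4.19959193e-03, -1.67533648e-05]), 'eef_pos': array([224.92778023, 474.3373293 , 404.11780475]), 'ee_rot': array([-2.87845393e-04,  2.19571989e-01,  9.75596072e-01, -6.03410345e-04]), 'force': array([ 0.01424258,  0.96559253, -0.24218575]), 'wrist_torque': array([-0.03203363, -0.00469544,  0.00381037]), 'grip_force': 0.0, 'grip_width': 1.0035078440333067}
scene {'K': [[463.217, 0.0, 319.901], [0.0, 463.217, 236.703], [0.0, 0.0, 1.0]], 'camera_from_world': [[0.508, -0.861, 0.001, -339.297], [0.558, 0.329, 0.762, -451.406], [-0.656, -0.386, 0.648, -909.905], [0.0, 0.0, 0.0, 1.0]]}
side {'K': [[582.822, 0.0, 321.295], [0.0, 582.822, 242.157], [0.0, 0.0, 1.0]], 'camera_from_world': [[-0.999, 0.031, -0.017, 590.33], [-0.033, -0.637, 0.77, -167.212], [0.013, 0.77, 0.638, -1792.103], [0.0, 0.0, 0.0, 1.0]]}
```

View pics/scene0.png

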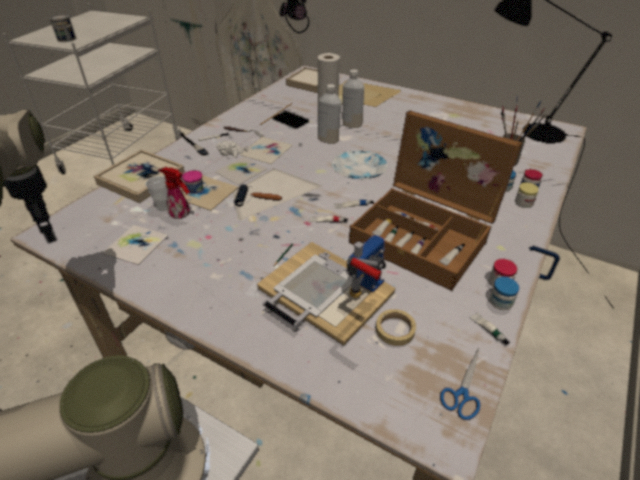

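View pics/side0.png

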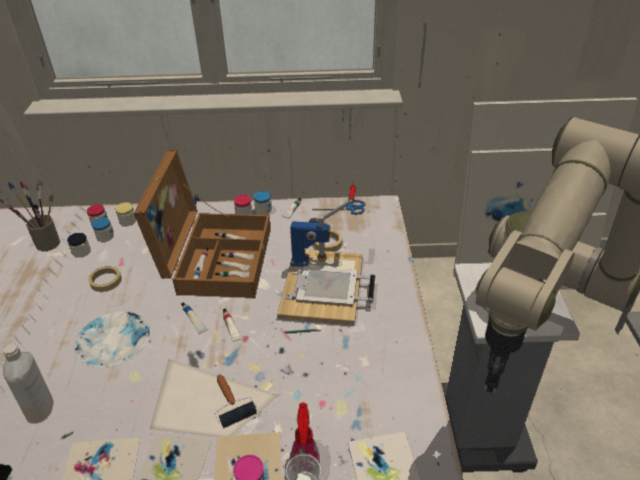

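The scene view shows the board round (327,290), the red grip at (366,268) and the black bar at (283,315). In the side view the grip is at (352,192), the bar at (372,287) and the board at about (322,288).

```bash
cat > h.py <<'E'
import numpy as np,cv2
from rig import camera_info
def ray(n,uv):
    i=camera_info(n);K=np.array(i["K"]);T=np.array(i["camera_from_world"]);uv=np.atleast_2d(uv).astype(float)
    d=np.c_[(uv[:,0]-K[0,2])/K[0,0],-(uv[:,1]-K[1,2])/K[1,1],-np.ones(len(uv))]@T[:3,:3]
    return -T[:3,:3].T@T[:3,3],d
def plane(n,uv,z):
    o,d=ray(n,uv);return o+d*((z-o[2])/d[:,2])[:,None]
def tri(a,b):
    A=[];B=[]
    for n,uv in(("scene",a),("side",b)):
        o,d=ray(n,uv);d=d[0]/np.linalg.norm(d[0]);P=np.eye(3)-np.outer(d,d);A.append(P);B.append(P@o)
    A=np.vstack(A);B=np.hstack(B);x=np.linalg.lstsq(A,B,rcond=None)[0];return x,np.linalg.norm(A@x-B)
def blobs(m,roi):
    x0,y0,x1,y1=roi;mm=np.zeros_like(m,np.uint8);mm[y0:y1,x0:x1]=m[y0:y1,x0:x1]
    n,l,s,c=cv2.connectedComponentsWithStats(mm);k=1+np.argmax(s[1:,4]);return l==k,s[k],c[k]
E
python3 - <<'E'
from h import *
R={}
for n,rg,rb,rw in(("scene",(340,255,388,285),(258,295,305,332),(250,235,400,345)),("side",(342,180,362,203),(364,270,380,302),(272,245,368,328))):
    p=np.load(n+".npz")["p"];hsv=cv2.cvtColor(p,cv2.COLOR_RGB2HSV);H,S,V=[hsv[...,k].astype(int) for k in range(3)]
    red=((H<8)|(H>172))&(S>150)&(V>80); blk=(V<60)
    wood=(H>10)&(H<26)&(S>75)&(V>110)
    for k,m,r in(("grip",red,rg),("bar",blk,rb)):
        l,s,c=blobs(m,r);rc=cv2.minAreaRect(np.argwhere(l)[:,::-1].astype(np.float32));R[n,k]=np.array(rc[0]);print(n,k,s,c.round(1),rc)
    l,s,c=blobs(wood,rw);uv=np.argwhere(l)[:,::-1]
    P=plane(n,uv,24)[:,:2].astype(np.float32);print(n,"wood",s,cv2.minAreaRect(P),cv2.boxPoints(cv2.minAreaRect(P)).round().tolist())
    o=p.copy();o[l]=(0,255,0);cv2.imwrite(f"pics/w_{n}.png",cv2.resize(o[rw[1]-60:rw[3]+20,rw[0]-30:rw[2]+30],None,fx=2.5,fy=2.5)[:,:,::-1])
g,e=tri(R["scene","grip"],R["side","grip"]);b,e2=tri(R["scene","bar"],R["side","bar"])
print(g,e,b,e2)
d=(g-b)[:2];v=np.array([80.1,-186]);print(np.linalg.norm(d),203,"yaw",np.arctan2(d[1],d[0])-np.arctan2(v[1],v[0]))
E
cd pics; python3 -c "
import cv2,numpy as np
a=cv2.imread('w_scene.png');b=cv2.imread('w_side.png');h=max(len(a),len(b));c=np.zeros((h,a.shape[1]+b.shape[1],3),np.uint8);c[:len(a),:a.shape[1]]=a;c[:len(b),a.shape[1]:]=b
f=min(1,800/c.shape[1],600/h);cv2.imwrite('w.png',cv2.resize(c,None,fx=f,fy=f))"
```

```text
scene grip [351 258  29  20 225] [365.9 267.6] ((365.20001220703125, 267.60003662109375), (31.304948806762695, 8.049844741821289), 26.56505012512207)
scene bar [265 302  30  23 184] [279.4 313. ] ((279.3040771484375, 313.5743408203125), (34.409305572509766, 6.626115322113037), 35.53767776489258)
scene wood [ 307  283   88   59 1301] ((564.4489135742188, -159.1659393310547), (118.87981414794922, 229.29405212402344), 79.86820220947266) [[441.0, -198.0], [667.0, -238.0], [688.0, -121.0], [462.0, -80.0]]
side grip [349 185   7  14  67] [352.  191.4] ((352.0199890136719, 191.36000061035156), (5.232590675354004, 12.869343757629395), 8.130102157592773)
side bar [368 276   6  22  85] [371.  286.7] ((370.8729553222656, 286.3975524902344), (4.16464376449585, 21.094829559326172), 5.194429397583008)
side wood [ 278  271   79   50 1384] ((595.0877075195312, -12.600250244140625), (190.0551300048828, 229.6889190673828), 80.5075912475586) [[466.0, -87.0], [693.0, -125.0], [724.0, 62.0], [497.0, 100.0]]
[ 482.11491827 -223.14653622  253.58297239] 4.794746646710944 [433.50674005 -24.59890687  36.52774022] 6.691598025996482
204.41114478468302 203 yaw -0.16654615761142244
```

View pics/w.png

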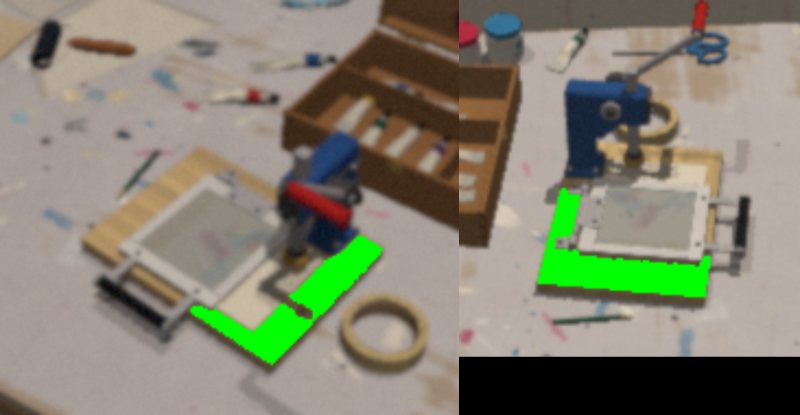

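The crop shows the wood masks lying on the board edges, and yaw is about -0.17. Board centre is about (582,-68), grip (481,-221), bar (433,-24). I'll move over the press next and refine with the wrist camera.

```bash
r='[[-0.5,-0.5,-0.08,0,0,0,0],[-1,-1,-0.15,0,0,0,0],[-1,-1,-0.15,0,0,0,0],[-1,-1,-0.15,0,0,0,0]]'
python3 -m crank '[[-0.5,-0.5,-0.08,0,0,0,0],[-1,-1,-0.15,0,0,0,0],[-1,-1,-0.15,0,0,0,0],[-1,-1,-0.15,0,0,0,0]]'
python3 -m crank '[[-0.5,-0.5,-0.08,0,0,0,0],[-1,-1,-0.15,0,0,0,0],[-1,-1,-0.15,0,0,0,0],[-1,-1,-0.15,0,0,0,0]]'
python3 -m crank '[[-0.5,-0.5,-0.08,0,0,0,0],[-1,-1,-0.15,0,0,0,0],[-1,-1,-0.15,0,0,0,0],[-1,-1,-0.15,0,0,0,0]]'
python3 -m crank '[[-0.3,-0.3,-0.08,0,0,0.2,0],[-0.6,-0.6,-0.15,0,0,0.4,0],[-0.8,-0.8,-0.15,0,0,0.5,0],[-1,-1,-0.15,0,0,0.7,0],[-1,-1,-0.15,0,0,0.83,0],[-1,-1,-0.15,0,0,0.83,0]]'
```

```text
time_s: 0.5
eef_pos: [273.5, 338.3, 420.2]
ee_rot: [0.0, 0.222, 0.975, -0.0]
force: [0.0, 1.2, -0.0]
grip_width: 1.0
grip_force: 0.0
time_s: 0.9
eef_pos: [321.3, 205.3, 435.1]
ee_rot: [0.001, 0.222, 0.975, -0.0]
force: [-0.2, 0.8, 0.2]
grip_width: 1.002
grip_force: 0.0
time_s: 1.3
eef_pos: [368.9, 72.2, 449.8]
ee_rot: [0.0, 0.222, 0.975, -0.0]
force: [1.0, 0.9, 0.4]
grip_width: 0.997
grip_force: 0.0
time_s: 1.9
eef_pos: [415.5, -57.8, 464.2]
ee_rot: [-0.001, 0.521, 0.854, 0.0]
force: [0.1, 0.5, -0.1]
grip_width: 1.0
grip_force: 0.0
```

```bash
cat >> h.py <<'E'
from scipy.spatial.transform import Rotation as Rn
from rig import status,capture
def go(x,y,z,ang):  # target TCP, tool-y direction angle (rad), tool down -> shift, turn in full-scale fractions
    s=status.sense();q=s["ee_rot"];R=Rn.from_quat([q[1],q[2],q[3],q[0]])
    yv=np.array([np.cos(ang),np.sin(ang),0]);zv=np.array([0,0,-1.]);T=Rn.from_matrix(np.c_[np.cross(yv,zv),yv,zv])
    print("shift",(R.inv().apply(np.array([x,y,z])-s["eef_pos"])/100).round(3),"turn",((R.inv()*T).as_rotvec()/np.radians(45)).round(3))
def wray(info,uv):
    K=np.array(info["K"]);T=np.array(info["camera_from_world"]);uv=np.atleast_2d(uv).astype(float)
    a=(uv[:,0]-K[0,2])/K[0,0];b=(uv[:,1]-K[1,2])/K[1,1];r=np.hypot(a,b)+1e-12
    d=np.c_[np.sin(r)*a/r,-np.sin(r)*b/r,-np.cos(r)]@T[:3,:3];return -T[:3,:3].T@T[:3,3],d
def wplane(info,uv,z):
    o,d=wray(info,uv);return o+d*((z-o[2])/d[:,2])[:,None]
E
python3 -c "
from h import *
go(460,-190,480,-.17)"
```

```text
shift [-1.379 -0.21  -0.16 ] turn [-0.001 -0.001  0.822]
```

```bash

python3 -m crank '[[-0.25,0,-0.05,0,0,0.18,0],[-0.5,-0.1,-0.1,0,0,0.36,0],[-0.75,-0.2,-0.16,0,0,0.54,0],[-1,-0.2,-0.16,0,0,0.72,0],[-1,-0.2,-0.16,0,0,0.82,0],[-1,-0.2,-0.16,0,0,0.82,0]]'
python3 - <<'E'
from h import *
go(460,-190,480,-.17)
i=camera_info("wrist");p,d=capture("wrist");np.savez("w1",p=p,d=d,K=i["K"],camera_from_world=i["camera_from_world"]);cv2.imwrite("pics/w1.png",p[:,:,::-1]);print(i["K"],status.sense()["joints"])
E
```

```text
time_s: 2.5
eef_pos: [443.6, -155.6, 480.3]
ee_rot: [-0.0, 0.763, 0.647, 0.0]
force: [0.6, 0.2, -0.2]
grip_width: 0.997
grip_force: 0.0
shift [-0.313  0.218  0.003] turn [-0.001 -0.001  0.007]
[[371.64829954   0.         323.35745093]
 [  0.         371.64829954 243.92004772]
 [  0.           0.           1.        ]] [-5.87177694e-01  1.43163954e-01  1.51438894e+00  2.98281598e-04
  1.48456620e+00 -4.24799263e-01]
```

View pics/w1.png

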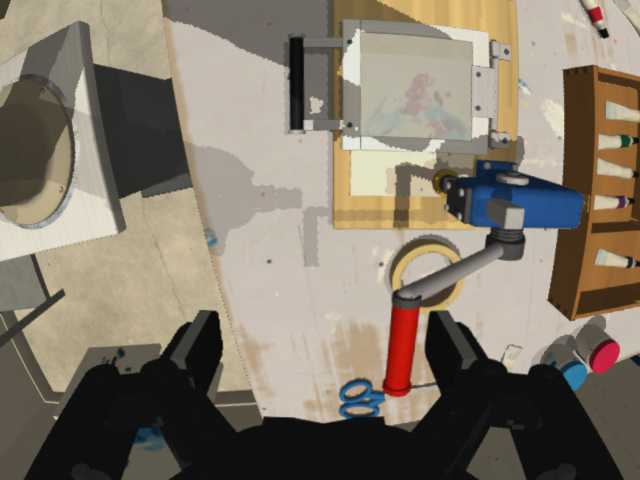

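The wrist view clearly shows the red grip from (404,303) to (397,390), the black bar from (296,38) to (296,132), and the board corner near (334,228).

```bash
python3 - <<'E'
from h import *
w=np.load("w1.npz");p=w["p"];hsv=cv2.cvtColor(p,cv2.COLOR_RGB2HSV);H,S,V=[hsv[...,k].astype(int) for k in range(3)]
out={}
for k,m,r,z in(("grip",((H<8)|(H>172))&(S>150)&(V>60),(375,285,430,410),248.4),("bar",V<50,(284,28,307,140),33.5)):
    l,s,c=blobs(m,r);uv=np.argwhere(l)[:,::-1]
    P=wplane(w,uv,z)[:,:2].astype(np.float32);rc=cv2.minAreaRect(P);bx=cv2.boxPoints(rc);out[k]=np.array(rc[0])
    e=max([bx[1]-bx[0],bx[2]-bx[1]],key=np.linalg.norm);e*=np.sign(e[1]);print(k,s,rc,"yaw",np.arctan2(e[1],e[0])-np.pi/2)
d=out["grip"]-out["bar"];yaw=np.arctan2(d[1],d[0])-np.arctan2(-186,80.1);print(np.linalg.norm(d),yaw)
R=np.array([[np.cos(yaw),-np.sin(yaw)],[np.sin(yaw),np.cos(yaw)]])
print("centre",out["grip"]-R@[-74.9,-166],out["bar"]-R@[-155,20]); print("corner",wplane(w,(334,228),24))
E
```

```text
grip [ 383  306   37   91 2243] ((484.14312744140625, -226.27764892578125), (74.11186981201172, 19.824949264526367), 81.97894287109375) yaw -0.13999414
bar [ 289   37   15   92 1246] ((436.56475830078125, -22.178028106689453), (104.12447357177734, 15.366713523864746), 80.66107940673828) yaw -0.1629951
209.5718407338606 -0.1776190124717798
centre [587.1947056  -76.12312106] [585.5924388  -69.24978656]
corner [[ 450.69731534 -196.3015367    24.        ]]
```

```bash
python3 -c "
from h import *
go(485,-220,403,-.165)"
```

```text
shift [-0.571  0.515  0.775] turn [-0.    -0.001  0.003]
```

```bash
python3 -m crank '[[-0.3,0.3,0,0,0,0,0],[-0.57,0.515,0,0,0,0,0],[-0.57,0.515,0.1,0,0,0,0],[-0.57,0.515,0.4,0,0,0,0],[-0.57,0.515,0.6,0,0,0,0],[-0.57,0.515,0.78,0,0,0,0],[-0.57,0.515,0.78,0,0,0,0]]'
python3 - <<'E'
from h import *
i=camera_info("wrist");p,d=capture("wrist");cv2.imwrite("pics/w2.png",p[:,:,::-1])
E
```

```text
time_s: 3.25
eef_pos: [484.2, -219.8, 400.6]
ee_rot: [-0.002, 0.763, 0.647, -0.0]
force: [-0.3, 0.1, -1.0]
grip_width: 1.003
grip_force: 0.0
```

View pics/w2.png

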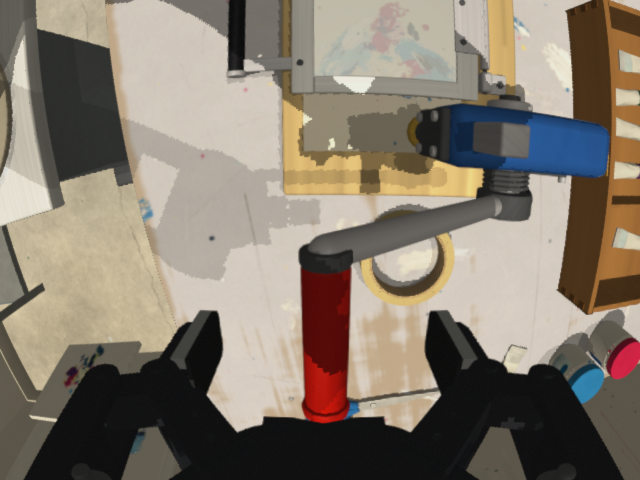

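The grip (cols 302–350, rows 265–420) is centred between the fingers (cols 220 and 427). Closing on it.

```bash
python3 -m crank '[[0,0,0,0,0,0,0.5],[0,0,0,0,0,0,0.9],[0,0,0,0,0,0,1],[0,0,0,0,0,0,1],[0,0,0,0,0,0,1],[0,0,0,0,0,0,1],[0,0,0,0,0,0,1],[0,0,0,0,0,0,1]]' 50
python3 - <<'E'
from h import *
print(status.sense()["eef_pos"])
for t in np.linspace(0,.85,18):
    a=np.radians(40)-t; print(round(t,2),((150*(np.cos(np.radians(40))-np.cos(a)))/100).round(3),((150*(np.sin(np.radians(40))-np.sin(a)))/100).round(3))
E
```

```text
time_s: 4.1
eef_pos: [484.1, -221.3, 403.1]
ee_rot: [-0.0, 0.764, 0.645, -0.0]
force: [-5.2, 0.4, 5.3]
grip_width: 0.193
grip_force: 48.8
[ 484.13297761 -221.27233589  403.05235795]
0.0 0.0 0.0
0.05 -0.047 0.059
0.1 -0.091 0.12
0.15 -0.131 0.183
0.2 -0.169 0.248
0.25 -0.203 0.314
0.3 -0.234 0.383
0.35 -0.261 0.452
0.4 -0.285 0.524
0.45 -0.305 0.596
0.5 -0.322 0.669
0.55 -0.335 0.743
0.6 -0.344 0.817
0.65 -0.349 0.892
0.7 -0.351 0.967
0.75 -0.349 1.042
0.8 -0.343 1.117
0.85 -0.334 1.191
```

```bash
python3 -m crank '[[0,-0.047,0.06,0,0,0,1],[0,-0.09,0.12,0,0,0,1],[0,-0.13,0.18,0,0,0,1],[0,-0.17,0.25,0,0,0,1],[0,-0.2,0.315,0,0,0,1],[0,-0.235,0.38,0,0,0,1],[0,-0.26,0.45,0,0,0,1],[0,-0.285,0.525,0,0,0,1],[0,-0.305,0.595,0,0,0,1],[0,-0.32,0.67,0,0,0,1],[0,-0.335,0.745,0,0,0,1],[0,-0.345,0.82,0,0,0,1]]'
python3 -c "
from h import *
s=status.sense();print(s['eef_pos']-[484.13,-221.27,403.05],s['grip_force'])"
```

```text
time_s: 5.3
eef_pos: [450.4, -215.6, 321.8]
ee_rot: [0.001, 0.764, 0.645, 0.0]
force: [-2.9, 0.9, 13.3]
grip_width: 0.19
grip_force: 55.4
[-33.71739922   5.66711349 -81.21476867] 55.39374053478241
```

```bash
python3 -m crank '[[0,-0.005,0.075,0,0,0,1],[0,-0.007,0.15,0,0,0,1],[0,-0.005,0.22,0,0,0,1],[0,0,0.27,0,0,0,1],[0,0,0.3,0,0,0,1],[0,0,0.32,0,0,0,1],[0,0,0.34,0,0,0,1],[0,0,0.34,0,0,0,1]]'
python3 - <<'E'
from h import *
s=status.sense();print(s['eef_pos']-[484.13,-221.27,403.05],s['grip_force'],s['force'])
p,d=capture("side");cv2.imwrite("pics/s2.png",cv2.resize(p[140:340,250:450],None,fx=3,fy=3)[:,:,::-1])
E
```

```text
time_s: 6.1
eef_pos: [450.1, -215.6, 287.3]
ee_rot: [-0.0, 0.764, 0.645, -0.0]
force: [-7.2, 2.1, 11.5]
grip_width: 0.188
grip_force: 57.7
[ -34.07935738    5.64242976 -115.79720245] 57.68217980861664 [-7.19097512  2.06362636 11.46475886]
```

View pics/s2.png

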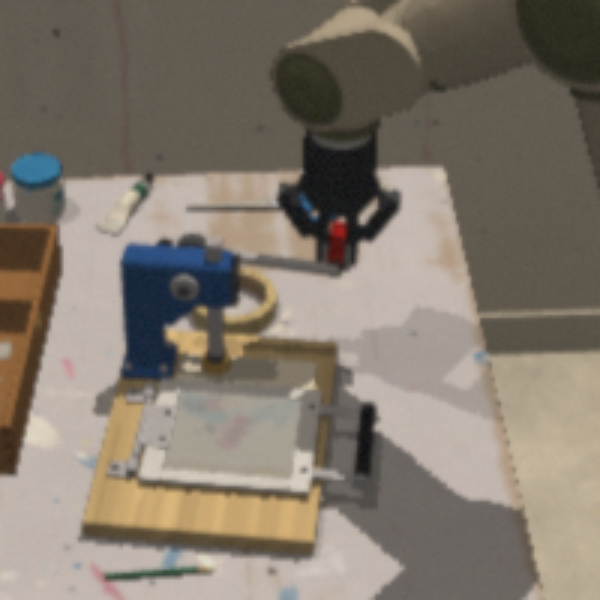

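The lever arm is now about level at (295,263) in the crop, with the ram on the print. I'll push on gently to confirm the stop.

```bash
python3 -m crank '[[0,0,0.02,0,0,0,1],[0,0.0,0.04,0,0,0,1],[0,0.0,0.04,0,0,0,1]]'
python3 -m crank '[[0,0,0.02,0,0,0,1],[0,0.0,0.04,0,0,0,1],[0,0.0,0.04,0,0,0,1]]'
```

```text
time_s: 6.45
eef_pos: [450.2, -215.6, 284.3]
ee_rot: [0.001, 0.764, 0.645, -0.0]
force: [-10.2, 2.7, 19.4]
grip_width: 0.191
grip_force: 58.4
time_s: 6.75
eef_pos: [450.2, -215.6, 282.7]
ee_rot: [0.001, 0.764, 0.646, -0.0]
force: [-17.6, 8.2, 43.0]
grip_width: 0.195
grip_force: 61.4
```

The force rose to 43 N, so the lever is on its stop. Now easing it back up at about 0.25 rad/s.

```bash
python3 -m crank '[[0,0,-0.02,0,0,0,1],[0,0,-0.05,0,0,0,1],[0,0,-0.085,0,0,0,1],[0,-0.005,-0.12,0,0,0,1],[0,-0.007,-0.155,0,0,0,1],[0,-0.008,-0.19,0,0,0,1],[0,-0.008,-0.23,0,0,0,1],[0,-0.007,-0.265,0,0,0,1],[0,-0.006,-0.305,0,0,0,1],[0,-0.004,-0.34,0,0,0,1],[0,-0.001,-0.38,0,0,0,1],[0,0.003,-0.415,0,0,0,1]]' 80
python3 - <<'E'
from h import *
p,d=capture("side");b=p[140:340,250:450];hsv=cv2.cvtColor(b,cv2.COLOR_RGB2HSV).astype(int)
m=((hsv[...,0]<8)|(hsv[...,0]>172))&(hsv[...,1]>150)&(hsv[...,2]>60);l,s,c=blobs(m,(80,30,130,110));print(s,c+[250,140]);print(status.sense()['eef_pos'])
E
```

```text
time_s: 7.95
eef_pos: [450.5, -215.7, 320.4]
ee_rot: [-0.0, 0.764, 0.645, -0.0]
force: [-0.3, -2.9, -0.1]
grip_width: 0.185
grip_force: 77.5
[110  66   6  13  61] [362.1147541  211.72131148]
[ 450.58934263 -215.69818078  320.70800851]
```

```bash
python3 -m crank '[[0,0.006,-0.037,0,0,0,1],[0,0.013,-0.074,0,0,0,1],[0,0.021,-0.11,0,0,0,1],[0,0.03,-0.147,0,0,0,1],[0,0.04,-0.183,0,0,0,1],[0,0.05,-0.219,0,0,0,1],[0,0.062,-0.255,0,0,0,1],[0,0.074,-0.291,0,0,0,1],[0,0.087,-0.325,0,0,0,1],[0,0.101,-0.36,0,0,0,1],[0,0.116,-0.395,0,0,0,1],[0,0.132,-0.429,0,0,0,1]]'
cat > red.py <<'E'
from h import *
b,d=capture("side");hsv=cv2.cvtColor(b,cv2.COLOR_RGB2HSV).astype(int)
m=((hsv[...,0]<8)|(hsv[...,0]>172))&(hsv[...,1]>150)&(hsv[...,2]>60);l,s,c=blobs(m,(330,175,380,235));print(s,c)
i=camera_info("side");K=np.array(i["K"]);T=np.array(i["camera_from_world"]);y=-.165;R=np.array([[np.cos(y),-np.sin(y)],[np.sin(y),np.cos(y)]])
for t in np.arange(0,.81,.1):
    a=np.radians(40)-t;P=np.r_[np.array([586,-67.4])+R@[40-150*np.cos(a),-166],152+150*np.sin(a)];q=T[:3,:3]@P+T[:3,3];print(t.round(1),K[0,0]*q[0]/-q[2]+K[0,2],K[1,1]*q[1]/q[2]+K[1,2])
E
python3 red.py
```

```text
time_s: 9.2
eef_pos: [462.6, -217.7, 363.3]
ee_rot: [-0.002, 0.764, 0.645, -0.002]
force: [-20.1, 0.3, 12.0]
grip_width: 0.187
grip_force: 77.7
[356 196   6  13  55] [358.78181818 201.47272727]
0.0 352.03666020881815 194.2918191931904
0.1 354.8911116944284 197.65381438860624
0.2 357.3206414422386 201.1873024434828
0.3 359.30363039002094 204.8514008130467
0.4 360.82430898082146 208.60464678035385
0.5 361.8727134225063 212.405602507085
0.6 362.44453873334845 216.21341380527855
0.7 362.54090334759786 219.98831271112982
0.8 362.16804154044416 223.69205721261645
```

```bash
python3 -m crank '[[0,0.008,-0.035,0,0,0,1],[0,0.022,-0.07,0,0,0,1],[0,0.04,-0.1,0,0,0,1],[0,0.058,-0.135,0,0,0,1],[0,0.077,-0.165,0,0,0,1],[0,0.096,-0.2,0,0,0,1],[0,0.117,-0.23,0,0,0,1],[0,0.137,-0.26,0,0,0,1],[0,0.158,-0.29,0,0,0,1],[0,0.18,-0.32,0,0,0,1],[0,0.2,-0.35,0,0,0,1],[0,0.215,-0.37,0,0,0,1]]'
python3 red.py|head -1
```

```text
time_s: 10.45
eef_pos: [483.7, -221.2, 400.5]
ee_rot: [-0.003, 0.764, 0.645, -0.002]
force: [-23.3, 2.7, 21.9]
grip_width: 0.182
grip_force: 78.2
[350 186   6  13  59] [352.27118644 191.50847458]
```

The lever is back at rest: the grip is at (352.3,191.5), against (352.0,191.4) originally. Releasing it, rising, and moving over the bar.

```bash
python3 -m crank '[[0,0,0,0,0,0,0.85],[0,0,0,0,0,0,0.7],[0,0,0,0,0,0,0.3],[0,0,0,0,0,0,0],[0,0,0,0,0,0,0],[0,0,-0.2,0,0,0,0],[0,0,-0.5,0,0,0,0],[0,0,-0.8,0,0,0,0],[0,0,-0.8,0,0,0,0]]'
python3 -m crank '[[0.4,-0.3,0,0,0,0,0],[0.8,-0.6,0,0,0,0,0.3],[1,-0.8,0,0,0,0,0.5],[1,-0.8,0,0,0,0,0.5]]'
python3 -m crank '[[0.4,0,0.2,0,0,0,0.5],[0.8,0,0.5,0,0,0,0.5],[0.88,0,0.9,0,0,0,0.5],[0.88,0,0.9,0,0,0,0.5],[0.88,0,0.9,0,0,0,0.5]]'
python3 red.py|head -1
python3 - <<'E'
from h import *
go(436.5,-22.2,188.5,-.165)
i=camera_info("wrist");p,d=capture("wrist");np.savez("w3",p=p,d=d,K=i["K"],camera_from_world=i["camera_from_world"]);cv2.imwrite("pics/w3.png",p[:,:,::-1])
E
```

```text
time_s: 11.4
eef_pos: [484.8, -221.2, 483.8]
ee_rot: [0.003, 0.764, 0.645, 0.001]
force: [-0.0, 0.2, 0.2]
grip_width: 1.0
grip_force: 0.0
time_s: 11.8
eef_pos: [421.3, -107.0, 480.0]
ee_rot: [-0.0, 0.763, 0.646, 0.0]
force: [-0.1, -0.4, -0.5]
grip_width: 0.515
grip_force: 0.0
time_s: 12.3
eef_pos: [437.8, -23.3, 390.6]
ee_rot: [-0.0, 0.764, 0.645, -0.0]
force: [0.2, 0.2, 0.7]
grip_width: 0.501
grip_force: 0.0
[349 185   7  13  66] [351.93939394 191.31818182]
shift [ 0.012 -0.02   2.03 ] turn [ 0.002  0.001 -0.005]
```

View pics/w3.png

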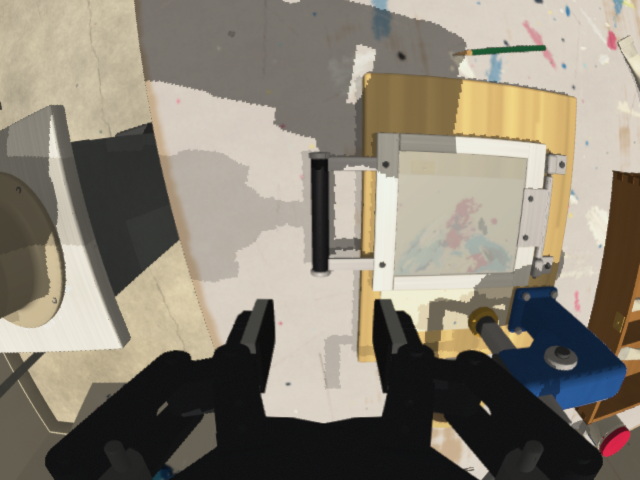

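The bar is at cols 312–329, rows 157–272, centred in x between the fingers. Measuring it again from here.

```bash
python3 - <<'E'
from h import *
w=np.load("w3.npz");V=w["p"].max(2)
l,s,c=blobs(V<60,(308,150,334,278));P=wplane(w,np.argwhere(l)[:,::-1],33.5)[:,:2].astype(np.float32);rc=cv2.minAreaRect(P);print(s,rc);
x,y=rc[0];go(x,y,188.5,-.165)
E
```

```text
[ 311  159   18  113 1831] ((436.56915283203125, -25.205394744873047), (105.17276000976562, 14.877460479736328), 80.78104400634766)
shift [-0.016 -0.015  2.033] turn [ 0.004  0.001 -0.005]
```

```bash
python3 -m crank '[[0,-0.015,0.4,0,0,0,0.5],[-0.015,-0.015,0.8,0,0,0,0.5],[-0.015,-0.015,1,0,0,0,0.5],[-0.015,-0.015,1,0,0,0,0.5]]' 30
python3 -m crank '[[0,0,0.25,0,0,0,0.5],[0,0,0.5,0,0,0,0.5],[0,0,0.7,0,0,0,0.5],[0,0,0.9,0,0,0,0.5],[0,0,1,0,0,0,0.5],[0,0,1,0,0,0,0.5]]'
python3 -c "
from h import *
go(436.5,-24,188.5,-.163)"
```

```text
time_s: 12.8
eef_pos: [435.7, -24.7, 289.4]
ee_rot: [-0.001, 0.764, 0.645, -0.001]
force: [-0.5, -0.4, 0.6]
grip_width: 0.5
grip_force: 0.0
time_s: 13.4
eef_pos: [436.2, -24.4, 190.6]
ee_rot: [0.0, 0.764, 0.645, 0.0]
force: [0.8, -0.2, 0.6]
grip_width: 0.5
grip_force: 0.0
shift [0.004 0.002 0.021] turn [ 0.001  0.    -0.007]
```

```bash
python3 -m crank '[[0,0,0.02,0,0,0,0.5],[0,0,0.02,0,0,0,0.7],[0,0,0.02,0,0,0,0.85],[0,0,0.02,0,0,0,1],[0,0,0.02,0,0,0,1],[0,0,0.02,0,0,0,1],[0,0,0.02,0,0,0,1],[0,0,0.02,0,0,0,1]]' 35
python3 - <<'E'
from h import *
print(status.sense()["eef_pos"])
for t in np.arange(0,1.58,.06): print(t.round(2),(2.3*(1-np.cos(t))).round(3),(-2.3*np.sin(t)).round(3))
E
```

```text
time_s: 14.2
eef_pos: [435.4, -23.9, 188.9]
ee_rot: [-0.0, 0.764, 0.646, -0.0]
force: [-5.5, -0.3, 9.6]
grip_width: 0.174
grip_force: 34.0
[435.37441842 -23.85860871 188.87160197]
0.0 0.0 -0.0
0.06 0.004 -0.138
0.12 0.017 -0.275
0.18 0.037 -0.412
0.24 0.066 -0.547
0.3 0.103 -0.68
0.36 0.147 -0.81
0.42 0.2 -0.938
0.48 0.26 -1.062
0.54 0.327 -1.183
0.6 0.402 -1.299
0.66 0.483 -1.41
0.72 0.571 -1.517
0.78 0.665 -1.618
0.84 0.765 -1.713
0.9 0.87 -1.802
0.96 0.981 -1.884
1.02 1.096 -1.96
1.08 1.216 -2.029
1.14 1.34 -2.09
1.2 1.467 -2.144
1.26 1.597 -2.19
1.32 1.729 -2.228
1.38 1.864 -2.258
1.44 2.0 -2.28
1.5 2.137 -2.294
1.56 2.275 -2.3
```

```bash
python3 -m crank '[[0,0.001,-0.07,0,0,0,1],[0,0.005,-0.15,0,0,0,1],[0,0.014,-0.24,0,0,0,1],[0,0.025,-0.33,0,0,0,1],[0,0.038,-0.42,0,0,0,1],[0,0.057,-0.51,0,0,0,1],[0,0.08,-0.6,0,0,0,1],[0,0.107,-0.69,0,0,0,1],[0,0.137,-0.78,0,0,0,1],[0,0.164,-0.86,0,0,0,1],[0,0.2,-0.94,0,0,0,1]]'
python3 -c "
from h import *
s=status.sense();d=s['eef_pos']-[435.4,-23.9,188.9];print(d[0]*np.cos(.163)-d[1]*np.sin(.163),d[2],s['grip_force'])"
```

```text
time_s: 15.3
eef_pos: [454.4, -27.0, 282.6]
ee_rot: [-0.002, 0.764, 0.646, -0.002]
force: [-12.7, -0.4, 1.4]
grip_width: 0.171
grip_force: 34.2
19.24222108110554 93.6632048756006 34.23227906227112
```

```bash
python3 -m crank '[[0,0.038,-0.083,0,0,0,1],[0,0.08,-0.165,0,0,0,1],[0,0.127,-0.245,0,0,0,1],[0,0.176,-0.322,0,0,0,1],[0,0.228,-0.398,0,0,0,1],[0,0.283,-0.472,0,0,0,1],[0,0.341,-0.544,0,0,0,1],[0,0.401,-0.613,0,0,0,1],[0,0.465,-0.68,0,0,0,1],[0,0.531,-0.744,0,0,0,1],[0,0.6,-0.805,0,0,0,1],[0,0.67,-0.864,0,0,0,1]]'
python3 -c "
from h import *
s=status.sense();d=s['eef_pos']-[435.4,-23.9,188.9];print(d[0]*np.cos(.163)-d[1]*np.sin(.163),d[2],s['grip_force'])"
```

```text
time_s: 16.5
eef_pos: [519.6, -37.6, 372.4]
ee_rot: [-0.002, 0.764, 0.646, -0.002]
force: [-30.5, 4.9, 32.2]
grip_width: 0.171
grip_force: 35.7
85.30982475242702 183.53151890822394 35.70417791604996
```

```bash
python3 -m crank '[[0,-0.01,-0.012,0,0,0,1],[0,-0.02,-0.025,0,0,0,1],[0,0.052,-0.08,0,0,0,1],[0,0.13,-0.134,0,0,0,1],[0,0.208,-0.185,0,0,0,1],[0,0.29,-0.232,0,0,0,1],[0,0.37,-0.277,0,0,0,1],[0,0.455,-0.317,0,0,0,1],[0,0.54,-0.355,0,0,0,1],[0,0.628,-0.388,0,0,0,1],[0,0.717,-0.418,0,0,0,1],[0,0.807,-0.444,0,0,0,1]]'
python3 -c "
from h import *
s=status.sense();d=s['eef_pos']-[435.4,-23.9,188.9];print(d[0]*np.cos(.163)-d[1]*np.sin(.163),d[2],s['grip_force'],s['joints'])"
```

```text
time_s: 17.7
eef_pos: [601.0, -51.3, 414.7]
ee_rot: [0.0, 0.764, 0.646, 0.001]
force: [-2.8, 3.6, 3.2]
grip_width: 0.172
grip_force: 36.2
167.8501013622172 225.84280899807246 36.19068503379822 [-2.79355471e-01  4.81997369e-01  1.22742602e+00  1.28418728e-03
  1.43099847e+00 -1.12195610e-01]
```

```bash
python3 -m crank '[[0,0.08,-0.02,0,0,0,1],[0,0.16,-0.038,0,0,0,1],[0,0.24,-0.053,0,0,0,1],[0,0.32,-0.065,0,0,0,1],[0,0.4,-0.074,0,0,0,1],[0,0.48,-0.081,0,0,0,1],[0,0.55,-0.085,0,0,0,1],[0,0.6,-0.086,0,0,0,1],[0,0.62,-0.086,0,0,0,1],[0,0.62,-0.086,0,0,0,1],[0,0.62,-0.086,0,0,0,1]]'
python3 - <<'E'
from h import *
s=status.sense();d=s['eef_pos']-[435.4,-23.9,188.9];print(d[0]*np.cos(.163)-d[1]*np.sin(.163),d[2],s['grip_force'])
p,_=capture("side");q,_=capture("wrist");i=camera_info("wrist");np.savez("w4",p=q,K=i["K"],camera_from_world=i["camera_from_world"])
a=cv2.resize(p[150:350,250:450],(400,400));b=cv2.resize(q,(400,300));c=np.zeros((400,800,3),np.uint8);c[:,:400]=a;c[:300,400:]=b;cv2.imwrite("pics/f.png",c[:,:,::-1])
E
```

```text
time_s: 18.8
eef_pos: [662.1, -61.6, 422.9]
ee_rot: [0.0, 0.764, 0.646, 0.001]
force: [-1.5, 5.0, 5.2]
grip_width: 0.172
grip_force: 36.7
229.82548148905286 234.04632349346392 36.67804777622223
```

View pics/f.png

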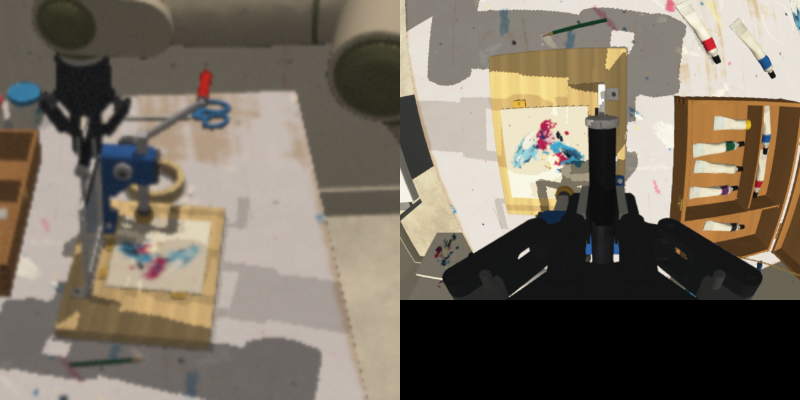

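The side view (left) shows the flap edge-on and upright at about (93,230), held at its bar by the fingers. The wrist view shows the print free. The bar has moved 229.8 mm towards the hinge, out of 230, so the flap is at its balance point.

```bash
python3 -c "
from rig import ticket
print(ticket.finish_job())"
```

```text
the job is handed in; nothing more can be done
None
```

The job is handed in at about 19 s: the lever was pulled to its stop and eased back to rest, and the flap stands upright, still held by its bar; I did not re-measure the pencil, tape and scissors, but nothing touched them as far as I saw.

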